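Sort the fittings, then hold the sprung hatch for stowing

ROBOT

A 6-joint arm with a two-finger parallel gripper is mounted at the origin on the work surface. World frame = base frame: x ahead of the robot, y to its left, z up, the work surface at z = 0. Lengths are in m, angles in rad, forces in N, time in s.
With the tool pointing down it reaches from about 0.375 to 0.9 m from the base axis. Payload 3.1 kg.
Tool frame: the origin (TCP) lies midway between the tips of the shut fingers; the grasp point (between the pads) lies 19 mm behind it (bot.grasp_offset is the distance from the TCP to the grasp point, in m); z points along the fingers, y is the line along which they close (so a half turn about z gives the same grasp; the last joint's range is limited). The gripper opens to 85 mm and grips with 20 to 120 N. Pads are 22 mm wide; open, the fingers measure 114 mm over their backs; the gripper's body (76 mm by 85 mm) begins 54 mm behind the grasp point. The pads swing forward as they close: fully open they stand 13 mm farther back than shut.
Start: joints at [-1.5, 0.527, 1.433, -0, 1.181, -0.178], TCP at [0.154, -0.606, 0.202] pointing down, gripper open.
Joint ranges: [-3.08, 3.08], [-0.75, 2.2], [0.22, 2.44], [-1.43, 4.57], [0, 2.65], [-2.85, 2.85]. Speed limits (rad/s): [2.79, 2.79, 3.14, 3.14, 3.14, 3.14].

INTERFACE

Orientations are given as a rotation vector (axis times angle).
In Python, from bench import bot, kin, viewer, recognise, readout gives the robot as it stands. Calls block until the motion is done:
- bot.reach(position, orientation): joint-space move of the TCP to a pose.
- bot.move_l(position, speed=0.15, attitude=None, max_force=None): straight line of the TCP; attitude=None keeps the orientation; speed is the mean speed in m/s. With max_force (N) it stops when the force on the tool has changed by that much, and returns True; else False.
- bot.move_j(angles): joint-space move.
- bot.release() and bot.close(force=None): open the fingers fully, or close them until they stop; force is the grip in N (None keeps the last).
- bot.dwell(seconds).
- kin.ik(position, orientation): joint angles nearest the present ones, or None.
- viewer.get_image(name): name is "scene" or "top" or "wrist"; returns (picture, depth): 480x640x3 uint8, blue, green, red; 480x640 float32, m along the optical axis (not along the pixel's ray), 0 where there is no reading.
- viewer.camera_model(name): a dict with "K" (3x3 intrinsics, pixels), "view" (4x4, takes a point from world to camera coordinates); the wrist camera has in their place "tool_from_camera" (4x4, takes a point from camera to tool coordinates, whose origin is the TCP and whose axes are the flange's). Camera axes: x right, y down, z forward; pixel columns grow to the right and rows downward; lengths in m; the calibration is good to about 2 mm. A picture is of the moment at which its call begins: read the wrist's pose just before it. camera_model takes no time and is no camera call.
A pose or a line that the arm cannot do raises bot.PlanningError and nothing moves.
- bot.finish_job(): hands the job in; it is judged then, once.
Trained networks look in the newest picture that a camera, given by its name, has taken for a name from the list of things; names that differ only in an ending like _2 or _b are one class to them, and where a whole thing is asked for, a point or a joint stands for the part that bears it (a point fixed in the world has none). Each returns a list of dicts, best first, with "conf" (0 to 1); they miss things now and then, are a little off and sometimes report something else, mostly with a low value. They report only what shows in the picture. A call takes as long as a camera call. They do not tell look-alikes from the thing itself.
- recognise(target, camera): "location" ([row, column] in pixels, amid what is visible of it).
Readings, each from a call of its own:
- readout.current_time(): time.
- readout.current_qpos(): joint angles.
- readout.current_joint_vel(): joint speeds.
- readout.current_joint_efforts(): joint torques, N m.
- readout.current_tcp_pos(): TCP position.
- readout.current_orientation(): TCP orientation.
- readout.current_ft_force(): force on the tool from outside, world axes, zero at the start.
- readout.current_wrist_torque(): the same for the moment, N m.
- readout.current_width(): opening from 0.0 (shut) to 1.0 (fully open).
- readout.current_grip_force(): force on a finger pad.
Only numpy, scipy, OpenCV 4.12 (cv2) and the standard library are available. Lean on these libraries where they do the work, as an engineer would, in place of code of your own. Each camera call takes 0.05 s, during which the arm holds its last target. There are 200 camera calls.

TASK

Get the limb fittings ready to be stowed: put the loose tube collar into the tray that holds collars and the loose pyramid adapter into the tray that holds adapters. Then take the chest's sprung hatch by its bar, raise it clearly past its balance point (70 degrees open) without letting it fly open to its stop, ease it back to just below balance, about 60 degrees open, and finish while still holding it there by the bar, so that a colleague can load the chest and the hatch will fall shut by itself afterwards. Leave everything else on the bench where it is.

Things in the scene. Friction and masses are not known exactly. Their poses are not given: they have to be found in the camera images.
- collar_c (a point): the loose tube collar: plain steel ring 42 mm across the outside, 30 mm bore, 34 high, standing on its end with its axis vertical, with a clamp lug (14 x 12 mm, 26 high) sticking out to 33 mm from the axis along its +x; about 0.12 kg. It can be gripped across its y (42 mm). The point is the centre of the ring, 17 mm above its underside
- adapter_c (a point): the loose pyramid adapter: plain steel square block 38 x 38 mm and 26 high with a small stepped stud on top (22 mm square, 40 mm total height); sides along its x and y; about 0.16 kg. The point is the centre of the square block, 13 mm above its underside
- collar_tray: fixed grey open tray, 140 mm (its x) x 100 mm (its y), 28 high, walls and floor 4 mm, holding two collars fixed side by side in its far end (its x from 10 to 64 mm, tops 38 mm above the bench); its near part (x from -66 to 0 mm) is empty, centre of the empty part at x = -34 mm. Origin under its centre, x pointing away from the robot. Which tray stands to the right varies
- adapter_tray: fixed grey open tray of the same size as collar_tray, holding two pyramid adapters fixed side by side in its far end (its x from 26 to 64 mm, tops 44 mm above the bench); the near part is empty, centre of the empty part at x = -34 mm. Origin under its centre, x pointing away from the robot
- hatch (a joint): opening angle of the chest's hatch in rad: 0 closed (level), growing as its near edge with the bar rises and swings up and away from the robot; stop at 1.75. Torsion springs and its own weight balance at 1.22 rad (70 degrees): below that it falls shut, above it flies open. Force at the bar, along its arc: 1.7 N closing at 0, 0.9 N closing at 0.87, 0.5 N closing at 1.05, 0.5 N opening at 1.4; hardly any friction
- hatch_hinge (a point): middle of the hatch's hinge line, on the far top rim of the grey steel chest (160 mm deep, 240 wide, 100 high, fixed), 100 mm above the bench; x points level away from the robot at right angles to the hinge, y along the hinge. It does not move with the hatch. The aluminium hatch reaches 160 mm from here to the chest's front top edge, 4 mm thick
- grab_bar (a point): the hatch's handle: round steel bar of 12 mm diameter, 130 mm long along its y, held 50 mm clear of the hatch's near edge by a stem at each end (inner clear length 114 mm), 210 mm from the hinge line. Origin at the middle of the bar; it turns with the hatch: at angle q it lies 210 cos(q) mm nearer than the hinge along the hinge's x and 210 sin(q) mm above it, 100 mm above the bench when shut. Best pinched lightly from above; it can turn between the finger pads
- rasp: bystander, leave alone: wood-handled flat rasp, 310 mm long, 26 wide, 18 high, lying on the bench left of the chest; origin under the middle, x along its length
- tape_roll: bystander, leave alone: paper tape roll, 90 mm across, 24 high, lying flat on the near left of the bench; origin under its centre
- offcut: bystander, leave alone: white plaster offcut, 45 x 32 x 25 mm, lying on the bench near the robot, to the right of the hatch's bar; origin under its centre
- marker: bystander, leave alone: black marker pen with a blue cap, 130 mm long, 15 high, lying along x between the chest and the trays; origin under its middle
- jar: bystander, leave alone: amber glass jar, 60 mm across, 70 high, standing behind the trays; origin under its centre
- bottle: bystander, leave alone: white bottle, 54 mm across, 130 high, standing at the back between chest and trays; origin under its centre
- caliper: bystander, leave alone: digital caliper, 180 mm long, 12 high, lying on the bench to the right of the trays; origin under its middle
Not all that is in view belongs to the job. What is shaped like the part that bears collar_c but green or yellow is not meant. What is shaped like the part that bears adapter_c but pink is not meant.

How it is judged:
By the outcome, as a careful person would: the job done as asked, in the order asked, and still so for the second after the job is handed in, while the arm keeps its last pose, push and grip.
It also fails if it takes over 72 s, if anything falls off the work surface, if the arm or the gripper's body presses on something with over 40 N, if the wrist force passes 120 N, or if a joint passes its speed limit or range.

## Working session

There is one attempt and no reset: what is moved stays moved. The work goes in short steps, each a Python script; the robot and the scene stay as the last script left them, time stands still between calls to the robot, and variables do not carry over. Pictures are saved under pics/ and viewed, at most 10 in all, crops included, and the job is handed in when it is done.

```bash
mkdir -p pics; ls; cat > h.py <<'E'
import numpy as np, cv2
from scipy.spatial.transform import Rotation as R
from bench import bot, kin, viewer, recognise, readout
def cam2world(n):
    m=viewer.camera_model(n)
    if 'view' in m: return np.array(m['K']),np.linalg.inv(np.array(m['view']))
    T=np.eye(4);T[:3,:3]=R.from_rotvec(readout.current_orientation()).as_matrix();T[:3,3]=readout.current_tcp_pos()
    return np.array(m['K']),T@np.array(m['tool_from_camera'])
def cloud(n):
    K,T=cam2world(n); im,d=viewer.get_image(n)
    v,u=np.mgrid[:480,:640]
    P=np.stack([(u-K[0,2])/K[0,0]*d,(v-K[1,2])/K[1,1]*d,d],-1)@T[:3,:3].T+T[:3,3]
    P[d==0]=np.nan
    return im,P
E
python3 - <<'E'
from h import *
for n in ('top','scene'):
    im,P=cloud(n); cv2.imwrite(f'pics/{n}1.png',im); np.save(n+'.npy',P)
    for t in ['collar_c','adapter_c','collar_tray','adapter_tray','hatch','grab_bar','offcut','marker','jar','bottle','rasp','tape_roll','caliper']:
        for r in recognise(t,n):
            a,b=map(int,r['location']); print(n,t,(a,b),round(r['conf'],2),np.round(P[a,b],3))
print(readout.current_time())
E
```

```text
pics
top collar_c (304, 345) 0.44 [ 0.363 -0.055  0.035]
top collar_c (314, 376) 0.41 [ 0.335 -0.142  0.028]
top adapter_c (271, 443) 0.75 [ 0.455 -0.329  0.038]
top adapter_c (270, 413) 0.7 [ 0.458 -0.244  0.048]
top collar_tray (222, 369) 0.95 [ 0.595 -0.125  0.01 ]
top adapter_tray (217, 420) 0.78 [ 0.61  -0.271  0.007]
top adapter_tray (208, 260) 0.37 [0.624 0.178 0.098]
top hatch (210, 263) 0.76 [0.618 0.169 0.101]
top grab_bar (213, 260) 0.81 [0.609 0.177 0.103]
top offcut (285, 312) 0.69 [0.415 0.037 0.026]
top marker (209, 326) 0.71 [ 0.634 -0.002 -0.002]
top jar (166, 370) 0.79 [ 0.745 -0.123  0.073]
top bottle (154, 334) 0.63 [ 0.766 -0.023  0.129]
top bottle (240, 475) 0.48 [ 0.545 -0.429  0.001]
top rasp (239, 167) 0.84 [0.546 0.453 0.005]
top tape_roll (321, 176) 0.75 [0.313 0.421 0.008]
top caliper (244, 474) 0.6 [ 0.533 -0.422  0.016]
scene collar_c (258, 229) 0.79 [ 0.381 -0.054  0.028]
scene collar_c (284, 243) 0.7 [ 0.48  -0.106  0.034]
scene collar_c (272, 193) 0.59 [ 0.369 -0.146  0.036]
scene collar_c (318, 387) 0.32 [ 0.791 -0.054  0.08 ]
scene collar_c (212, 429) 0.17 [0.627 0.46  0.014]
scene adapter_c (347, 139) 0.88 [ 0.461 -0.343  0.027]
scene adapter_c (320, 180) 0.76 [ 0.461 -0.253  0.027]
scene adapter_c (300, 323) 0.67 [ 0.624 -0.019  0.009]
scene adapter_c (354, 343) 0.29 [ 0.768 -0.154  0.057]
scene collar_tray (322, 271) 0.71 [ 0.582 -0.132  0.006]
scene adapter_tray (367, 228) 0.63 [ 0.603 -0.264  0.007]
scene hatch (224, 369) 0.94 [0.613 0.162 0.106]
scene grab_bar (224, 367) 0.93 [0.608 0.162 0.104]
scene offcut (250, 264) 0.81 [0.418 0.022 0.026]
scene marker (298, 326) 0.59 [ 0.629 -0.015  0.015]
scene jar (354, 343) 0.83 [ 0.768 -0.154  0.057]
scene bottle (317, 386) 0.77 [ 0.789 -0.054  0.081]
scene rasp (213, 430) 0.83 [0.631 0.46  0.012]
scene rasp (406, 122) 0.2 [ 0.538 -0.428  0.014]
scene tape_roll (188, 325) 0.84 [0.3   0.416 0.002]
1.4
```

```bash
python3 - <<'E'
import cv2
a=cv2.imread('pics/top1.png')[130:340,140:500]; cv2.imwrite('pics/topc.png',cv2.resize(a,(800,467),interpolation=cv2.INTER_CUBIC))
a=cv2.imread('pics/scene1.png')[170:440,90:450]; cv2.imwrite('pics/scc.png',cv2.resize(a,(800,600),interpolation=cv2.INTER_CUBIC))
E
```

```text
(no output)
```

View pics/topc.png

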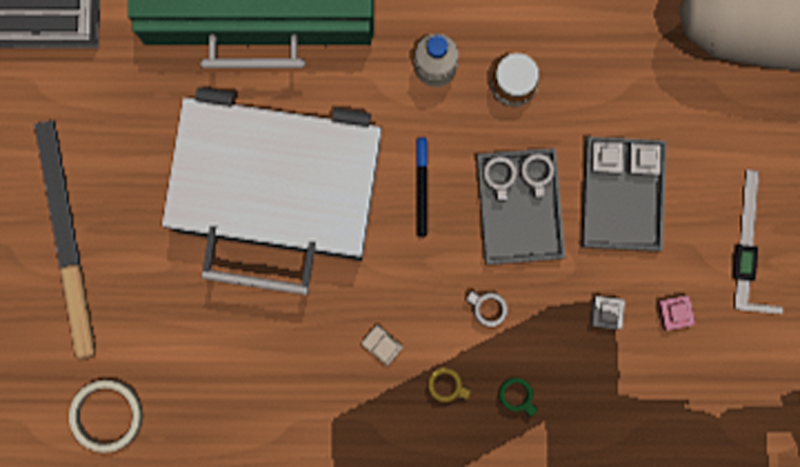

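View pics/scc.png

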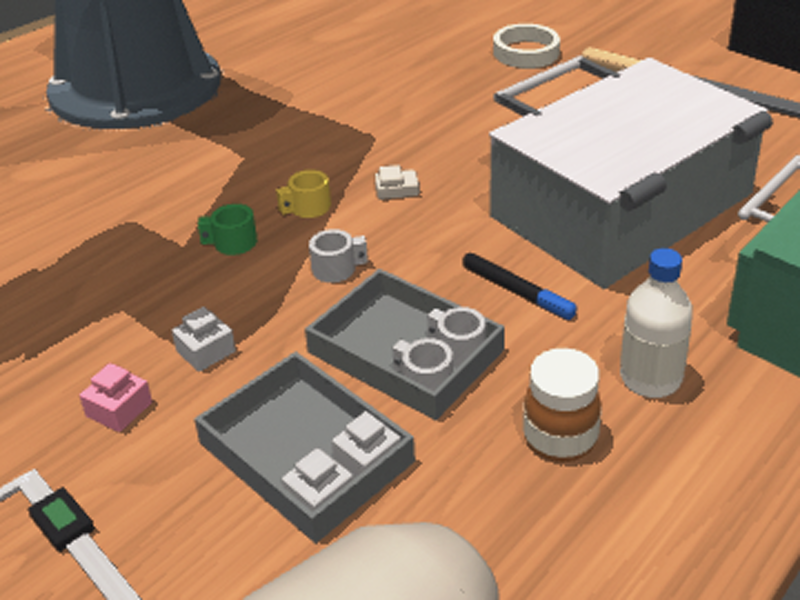

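Collar candidates in the top view: steel ring at (268,360), yellow at (304,341), green at (308,372). The steel one is meant, because green and yellow are excluded. Adapter candidates: grey at (270,413), pink at (270,444). The grey one is meant. The green chest at the back is a decoy, and the grey chest with the white hatch is the real one. I'll fit the fixtures next, then take a wrist view above the collar to confirm.

```bash
cat >> h.py <<'E'
def down(a):  # tool y along the direction a+pi/2 (or opposite), pointing down
    return R.from_matrix(np.array([[np.cos(a),np.sin(a),0],[np.sin(a),-np.cos(a),0],[0,0,-1]])).as_rotvec()
def best(p,a):  # choose half turn with the last joint nearest zero
    c=[(abs(q[5]),b) for b in (a-np.pi,a,a+np.pi) for q in [kin.ik(p,down(b))] if q is not None]
    return down(min(c)[1])
def rect(P,x,y,z):
    m=(P[...,0]>x[0])&(P[...,0]<x[1])&(P[...,1]>y[0])&(P[...,1]<y[1])&(P[...,2]>z[0])&(P[...,2]<z[1])
    return cv2.minAreaRect(P[m][:,:2].astype(np.float32)*1000),m.sum()
E
python3 - <<'E'
from h import *
P=np.load('top.npy')
print('hatch',rect(P,(.5,.76),(.05,.32),(.095,.107)))
print('bar',rect(P,(.4,.54),(.07,.27),(.085,.115)))
print('ctray',rect(P,(.51,.70),(-.21,-.07),(.018,.05)))
print('atray',rect(P,(.51,.72),(-.35,-.205),(.018,.05)))
print('coll',rect(P,(.44,.51),(-.15,-.05),(.02,.05)))
print('adap',rect(P,(.42,.5),(-.29,-.21),(.015,.05)))
print(readout.current_orientation())
o=best([.47,-.14,.27],0); bot.reach([.47,-.14,.27],o)
im,P=cloud('wrist'); cv2.imwrite('pics/w1.png',im); np.save('w1.npy',P)
for t in ('collar_c','adapter_c'):
  for r in recognise(t,'wrist'):
    a,b=map(int,r['location']); print(t,(a,b),r['conf'],P[a,b])
print(readout.current_time(), readout.current_tcp_pos())
E
```

```text
hatch (((602.6563110351562, 175.5386199951172), (247.259033203125, 224.32102966308594), 81.39620971679688), np.int64(4256))
bar (((508.3538818359375, 162.90786743164062), (184.0553436279297, 62.81452560424805), 89.6250228881836), np.int64(465))
ctray (((591.8941040039062, -137.6171112060547), (141.06301879882812, 101.31948852539062), 4.483224391937256), np.int64(542))
atray (((608.51953125, -269.78582763671875), (102.33101654052734, 141.39840698242188), 86.76502990722656), np.int64(675))
coll (((460.6011962890625, -93.34895324707031), (39.50612258911133, 47.85723114013672), 0.3979838192462921), np.int64(112))
adap (((456.3894348144531, -247.41615295410156), (39.53318405151367, 38.10004806518555), 83.7416000366211), np.int64(189))
[-3.11731479e+00 -3.89790620e-01 -5.12078298e-06]
collar_c (285, 238) 0.97 [ 0.35064407 -0.0401999   0.00418296]
collar_c (293, 308) 0.86 [ 0.33827064 -0.1309691   0.00227096]
collar_c (82, 41) 0.28 [0.58279049 0.09180235 0.10448568]
adapter_c (205, 480) 0.82 [ 0.46326207 -0.32463054  0.03927641]
adapter_c (208, 409) 0.8 [ 0.45982091 -0.24561455  0.03897678]
3.5917 [ 0.46996863 -0.14079416  0.26984743]
```

View pics/w1.png

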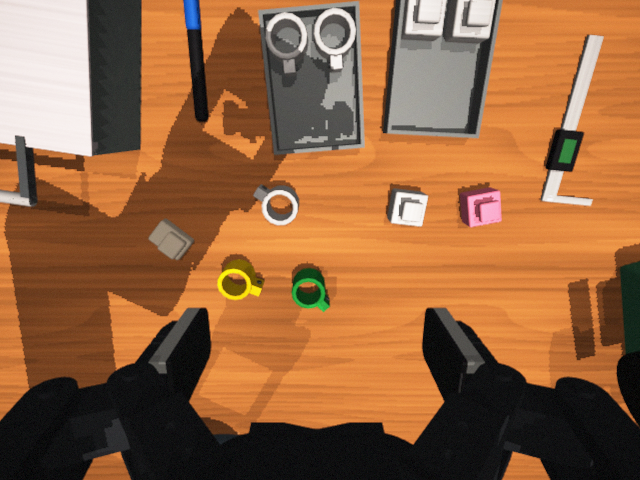

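The wrist view confirms the steel collar at (205,279) with its lug at upper left (193,261), the grey adapter at (208,409), and the empty near halves of both trays. Next I fit both parts and pick up the collar.

```bash
cat >> h.py <<'E'
from scipy.optimize import least_squares
def collar(P,c,r=.045):
    q=P[(np.hypot(P[...,0]-c[0],P[...,1]-c[1])<r)&(P[...,2]>.012)&(P[...,2]<.045)]
    t=q[q[:,2]>.0315][:,:2]
    f=least_squares(lambda s:np.hypot(t[:,0]-s[0],t[:,1]-s[1])-.018,c,loss='soft_l1',f_scale=.002).x
    d=q[:,:2]-f; l=d[np.hypot(*d.T)>.025].mean(0) 
    return f,np.arctan2(l[1],l[0]),len(t)
E
python3 - <<'E'
from h import *
P=np.load('w1.npy')
print('wrist adapter',rect(P,(.42,.5),(-.29,-.21),(.02,.05)))
print('adapter top',rect(P,(.42,.5),(-.29,-.21),(.035,.05)))
print(collar(P,[.462,-.103]), collar(np.load('top.npy'),[.462,-.103]))
T=np.load('top.npy')
print('ctray w',rect(P,(.51,.70),(-.21,-.07),(.018,.032)),rect(T,(.51,.70),(-.21,-.07),(.018,.032)))
print('hatch',rect(T,(.535,.76),(.05,.32),(.095,.108)))
E
```

```text
wrist adapter (((456.2744445800781, -249.3567657470703), (38.08522415161133, 37.89950942993164), 83.12686920166016), np.int64(1081))
adapter top (((456.18048095703125, -249.39535522460938), (22.105674743652344, 22.021404266357422), 83.62291717529297), np.int64(388))
(array([ 0.45997847, -0.1002587 ]), np.float64(0.9411635277563495), 491) (array([ 0.45997891, -0.0976447 ]), np.float64(0.8153473967661404), 59)
ctray w (((591.5767822265625, -139.35340881347656), (140.3345184326172, 100.28473663330078), 4.597060680389404), np.int64(2863)) (((591.8941040039062, -137.6171112060547), (141.06301879882812, 101.31948852539062), 4.483224391937256), np.int64(312))
hatch (((619.9093627929688, 172.9281768798828), (247.259033203125, 189.42221069335938), 81.39620971679688), np.int64(4460))
```

```bash
cat >> h.py <<'E'
def pick_place(src,a,zs,dst,a2,zr,grip=45):
    """src,dst xy; tool angles a,a2; zs TCP height at grasp, zr at release"""
    S=lambda z:[*src,z]; D=lambda z:[*dst,z]
    cand=[]
    for k in (-1,0,1):
        q=[kin.ik(S(.1),down(a+k*np.pi)),kin.ik(D(.1),down(a2+k*np.pi))]
        if all(x is not None for x in q): cand.append((max(abs(x[5]) for x in q),k))
    k=min(cand)[1]; a+=k*np.pi; a2+=k*np.pi
    bot.reach(S(.12),down(a)); bot.move_l(S(zs),speed=.15)
    bot.close(grip); w=readout.current_width()
    bot.move_l(S(.12),speed=.2); print('grip width',w,readout.current_width(),readout.current_grip_force())
    bot.reach(D(.12),down(a2)); hit=bot.move_l(D(zr),speed=.1,max_force=15); print('hit',hit,readout.current_tcp_pos())
    bot.release(); bot.move_l(D(.14),speed=.2); print(readout.current_time())
E
python3 - <<'E'
from h import *
r=np.radians
ct=np.array([.5916,-.1393]); u=np.array([np.cos(r(4.6)),np.sin(r(4.6))])
pick_place([.460,-.100],r(39),.010,ct-.038*u,r(4.6),.017)
im,P=cloud('wrist'); cv2.imwrite('pics/w2.png',im); np.save('w2.npy',P)
E
```

```text
grip width 0.001066201353278994 -0.0010171375817382795 0.0
hit False [ 0.55426618 -0.14257601  0.01759682]
9.975
```

View pics/w2.png

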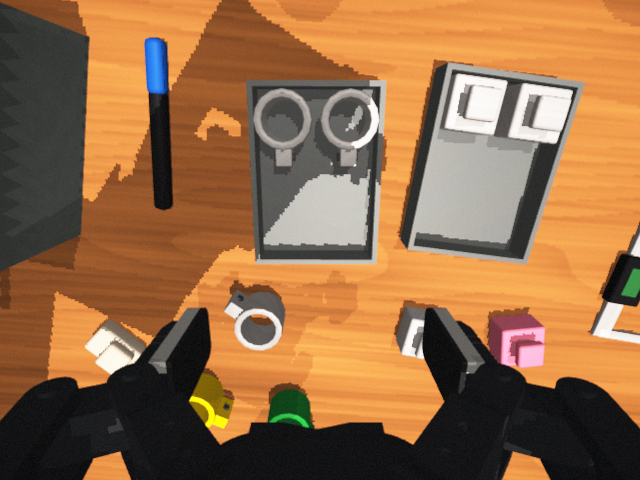

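The fingers closed on nothing: the collar still stands on the bench at (320,257). I'll measure where it is now.

```bash
python3 - <<'E'
from h import *
P=np.load('w2.npy')
print(collar(P,[.460,-.100]), np.nanmax(P[300:340,240:280,2]))
print('adapter',rect(P,(.42,.5),(-.29,-.21),(.02,.05)))
for k in (-1,0,1):
  print(k,kin.ik([.46,-.1,.01],down(np.radians(39)+k*np.pi)))
E
```

```text
(array([ 0.46017393, -0.10002043]), np.float64(0.9217591696897518), 784) 0.03534053600196291
adapter (((457.7591552734375, -237.5382537841797), (15.179951667785645, 38.54423522949219), 83.88539123535156), np.int64(744))
-1 [-4.52099198e-01  6.72525788e-01  1.96025235e+00 -1.33226763e-15
  5.08814516e-01 -2.70357393e+00]
0 [-4.52099198e-01  6.72525788e-01  1.96025235e+00 -1.33226763e-15
  5.08814516e-01  4.38018720e-01]
1 [-4.52099198e-01  6.72525788e-01  1.96025235e+00 -1.33226763e-15
  5.08814516e-01 -2.70357393e+00]
```

```bash
python3 - <<'E'
from h import *
a=np.radians(39); o=down(a)
bot.reach([.46,-.1,.12],o); print(readout.current_tcp_pos(),readout.current_orientation(),o)
print(bot.move_l([.46,-.1,.010],speed=.15),readout.current_tcp_pos(),readout.current_ft_force())
im,_=viewer.get_image('wrist'); im2,_=viewer.get_image('scene')
r=bot.close(45); print(r,readout.current_width(),readout.current_grip_force(),readout.current_tcp_pos(),readout.current_time())
im3,_=viewer.get_image('scene')
c=lambda i:cv2.resize(i[150:350,130:330],(400,400))
cv2.imwrite('pics/g1.png',np.hstack([c(im2),c(im3)]))
bot.dwell(.3); print(readout.current_width(),readout.current_grip_force())
E
```

```text
[ 0.46086134 -0.10048812  0.11957613] [2.96190155e+00 1.04577023e+00 7.12710852e-04] [2.96139558 1.04868518 0.        ]
False [ 0.46085463 -0.10043941  0.01029237] [ 0.0739616   0.51818349 -0.50818087]
False 0.002788305698313305 0.0 [ 0.45996086 -0.09997339  0.00994052] 12.4083
-0.0013116611371501844 0.0
```

View pics/g1.png

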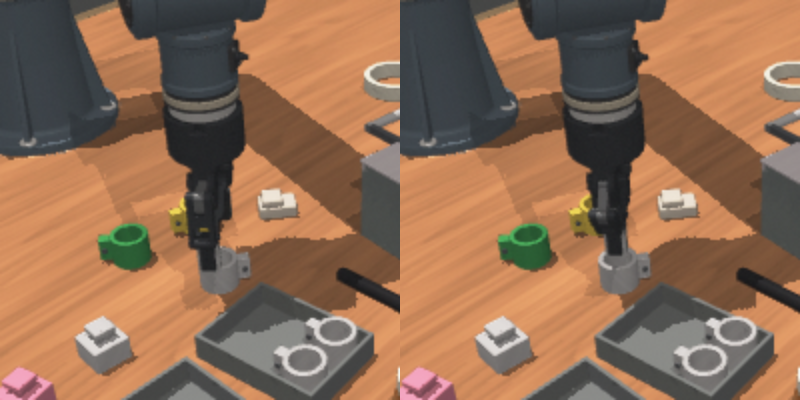

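Closed, the fingers sit at the collar's rim in the image, at or behind it, and carry no grip force. I'll measure the fingertips in the depth clouds.

```bash
python3 - <<'E'
from h import *
for n in ('scene','top'):
    im,P=cloud(n)
    for z in ((.012,.03),(.03,.042),(.045,.06),(.06,.08),(.09,.11)):
        m=(abs(P[...,0]-.46)<.07)&(abs(P[...,1]+.1)<.07)&(P[...,2]>z[0])&(P[...,2]<z[1])
        q=P[m]; c=im[m]
        dark=q[c.max(1)<75]; lt=q[c.max(1)>=75]
        for k,s in (('dark',dark),('light',lt)):
            if len(s): print(n,z,k,len(s),s.min(0).round(3),s.max(0).round(3),s.mean(0).round(3))
print(readout.current_tcp_pos())
E
```

```text
scene (0.012, 0.03) dark 179 [ 0.481 -0.17   0.012] [ 0.53  -0.079  0.029] [ 0.525 -0.13   0.02 ]
scene (0.012, 0.03) light 269 [ 0.443 -0.17   0.012] [ 0.53  -0.069  0.03 ] [ 0.479 -0.107  0.023]
scene (0.03, 0.042) dark 1 [ 0.526 -0.129  0.03 ] [ 0.526 -0.129  0.03 ] [ 0.526 -0.129  0.03 ]
scene (0.03, 0.042) light 145 [ 0.44  -0.169  0.03 ] [ 0.528 -0.071  0.042] [ 0.472 -0.103  0.034]
scene (0.045, 0.06) dark 35 [ 0.459 -0.115  0.047] [ 0.475 -0.093  0.059] [ 0.469 -0.11   0.054]
scene (0.045, 0.06) light 25 [ 0.457 -0.114  0.046] [ 0.474 -0.09   0.06 ] [ 0.467 -0.101  0.053]
scene (0.06, 0.08) dark 48 [ 0.461 -0.115  0.061] [ 0.476 -0.095  0.077] [ 0.469 -0.109  0.068]
scene (0.06, 0.08) light 18 [ 0.457 -0.114  0.06 ] [ 0.474 -0.089  0.071] [ 0.467 -0.103  0.066]
scene (0.09, 0.11) dark 80 [ 0.457 -0.144  0.09 ] [ 0.498 -0.074  0.11 ] [ 0.484 -0.12   0.1  ]
scene (0.09, 0.11) light 3 [ 0.471 -0.102  0.109] [ 0.485 -0.086  0.11 ] [ 0.479 -0.096  0.11 ]
top (0.012, 0.03) dark 6 [ 0.523 -0.136  0.013] [ 0.529 -0.123  0.029] [ 0.525 -0.13   0.021]
top (0.012, 0.03) light 14 [ 0.52  -0.167  0.013] [ 0.526 -0.039  0.029] [ 0.524 -0.144  0.022]
top (0.03, 0.042) dark 2 [ 0.522 -0.134  0.035] [ 0.528 -0.095  0.035] [ 0.525 -0.114  0.035]
top (0.03, 0.042) light 10 [ 0.522 -0.168  0.03 ] [ 0.525 -0.137  0.037] [ 0.524 -0.152  0.033]
[ 0.45998789 -0.10000318  0.00997834]
```

```bash
python3 - <<'E'
from h import *
bot.move_l([.46,-.1,.15],speed=.25)
def low():
    im,P=cloud('scene')
    m=(abs(P[...,0]-.46)<.09)&(abs(P[...,1]+.1)<.09)&(P[...,2]>.05)&(P[...,2]<.3)
    z=np.sort(P[m][:,2]); q=P[m]; print(readout.current_tcp_pos(),z[[0,5,10,20]]); 
    for a in np.arange(z[5],z[5]+.08,.01):
        s=q[(q[:,2]>=a)&(q[:,2]<a+.01)]
        print(a.round(3),len(s),s.min(0).round(3),s.max(0).round(3))
low(); bot.release(); low(); print(readout.current_width(),readout.current_time())
E
```

```text
[ 0.45876943 -0.09944032  0.14874921] [0.18067827 0.18183136 0.18269896 0.18488645]
0.182 43 [ 0.456 -0.114  0.182] [ 0.473 -0.089  0.192]
0.192 57 [ 0.457 -0.116  0.192] [ 0.475 -0.093  0.202]
0.202 61 [ 0.455 -0.115  0.202] [ 0.474 -0.089  0.212]
0.212 30 [ 0.456 -0.115  0.213] [ 0.476 -0.09   0.221]
0.222 45 [ 0.453 -0.134  0.222] [ 0.491 -0.07   0.232]
0.232 60 [ 0.454 -0.139  0.232] [ 0.494 -0.074  0.242]
0.242 82 [ 0.463 -0.145  0.242] [ 0.5   -0.078  0.252]
0.252 95 [ 0.456 -0.152  0.252] [ 0.504 -0.075  0.262]
0.262 133 [ 0.432 -0.155  0.262] [ 0.509 -0.046  0.272]
[ 0.46005321 -0.10003158  0.15007668] [0.19357579 0.19474185 0.1960063  0.19712587]
0.195 71 [ 0.433 -0.148  0.195] [ 0.501 -0.057  0.205]
0.205 92 [ 0.432 -0.15   0.205] [ 0.503 -0.054  0.215]
0.215 77 [ 0.428 -0.149  0.215] [ 0.504 -0.059  0.225]
0.225 51 [ 0.437 -0.149  0.225] [ 0.503 -0.057  0.233]
0.235 49 [ 0.429 -0.164  0.235] [ 0.516 -0.04   0.245]
0.245 133 [ 0.428 -0.166  0.245] [ 0.519 -0.041  0.255]
0.255 108 [ 0.422 -0.165  0.255] [ 0.517 -0.034  0.265]
0.265 136 [ 0.43  -0.163  0.265] [ 0.515 -0.044  0.275]
0.275 164 [ 0.459 -0.163  0.275] [ 0.515 -0.079  0.285]
1.000169362346613 14.45
```

The real fingertips sit about 31 mm behind the reported TCP: 0.181 m measured against 0.150 m reported, both shut and open. So the gripper closed above the collar. I'll apply this offset and go down under force guard.

```bash
sed -i 's/bot.move_l(S(zs),speed=.15)/bot.move_l(S(zs+.02),speed=.15); print("pickhit",bot.move_l(S(zs),speed=.05,max_force=8))/' h.py
python3 - <<'E'
from h import *
print(bot.grasp_offset)
r=np.radians; OFF=-.031
a=r(39); S=lambda z:[.460,-.100,z+OFF]
bot.move_l(S(.04),speed=.2,attitude=down(a)); print(bot.move_l(S(.012),speed=.06,max_force=8),readout.current_tcp_pos())
bot.close(45); print(readout.current_width(),readout.current_grip_force())
bot.move_l(S(.10),speed=.2); print(readout.current_width(),readout.current_grip_force(),readout.current_time())
im,_=viewer.get_image('scene'); cv2.imwrite('pics/g2.png',cv2.resize(im[150:350,130:330],(500,500)))
E
```

```text
0.0187
False [ 0.45978071 -0.0999037  -0.01934645]
0.4695325978908889 45.74445264413953
0.4722301611442604 45.453218654729426 17.0
```

View pics/g2.png

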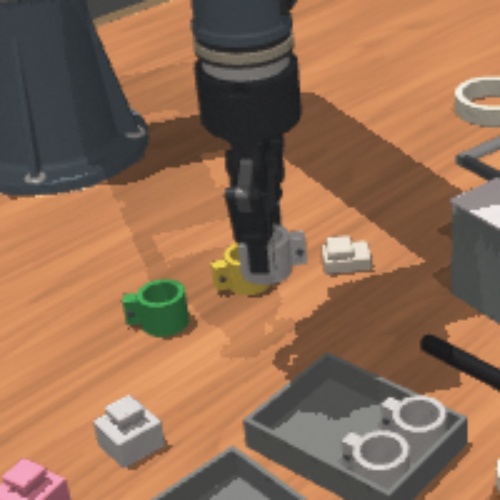

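The collar is held, clear of the bench. I'll place it, then do the adapter. It gets gripped along x to stay clear of the pink one.

```bash
python3 - <<'E'
from h import *
r=np.radians; OFF=-.031
u=np.array([np.cos(r(4.6)),np.sin(r(4.6))]); d=np.array([.5916,-.1393])-.038*u
D=lambda z:[*d,z+OFF]
bot.reach(D(.10),down(r(4.6))); print(bot.move_l(D(.018),speed=.1,max_force=10),readout.current_tcp_pos())
bot.release(); bot.move_l(D(.12),speed=.25)
u=np.array([np.cos(r(-3.2)),np.sin(r(-3.2))]); at=np.array([.6083,-.2710])
pick_place([.4563,-.2494],r(83.4),.008+OFF,at-.036*u,r(-3.2),.017+OFF)
bot.move_l([.52,-.2,.22],speed=.3)
im,P=cloud('wrist'); cv2.imwrite('pics/w3.png',im); np.save('w3.npy',P)
print(readout.current_time())
E
```

```text
False [ 0.55421488 -0.14256005 -0.01254597]
pickhit False
grip width 0.43071881005459184 0.43513230096416144 46.17856979370117
hit False [ 0.57291679 -0.26935824 -0.01322725]
28.45
29.0417
```

View pics/w3.png

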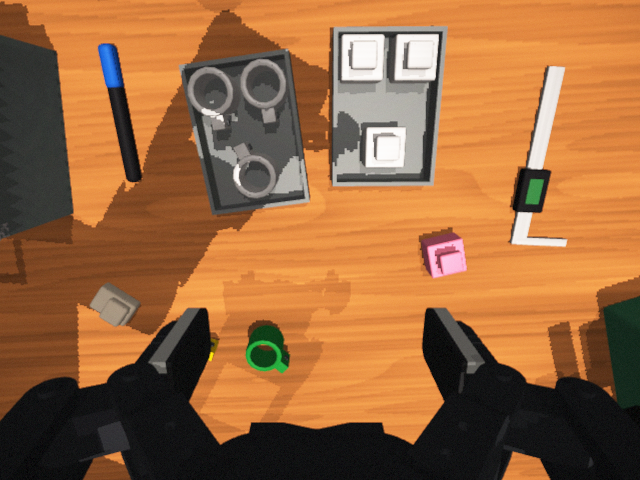

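Both parts are seated in the right trays: collar at (175,252), adapter at (147,383), and the bystanders haven't moved. Next, a close look at the hatch.

```bash
cat >> h.py <<'E'
def pose(hinge,ha,q,t,s,depth=.047):
    """TCP pose with the pads on the bar at hatch angle q, tool tilted t; s=+-1 half turn"""
    hx=np.array([np.cos(ha),np.sin(ha),0]); Z=np.array([0,0,1.])
    bar=hinge-.21*np.cos(q)*hx+.21*np.sin(q)*Z
    z=np.sin(t)*hx-np.cos(t)*Z; y=s*(np.cos(t)*hx+np.sin(t)*Z)
    return bar,z,bar+depth*z,R.from_matrix(np.c_[np.cross(y,z),y,z]).as_rotvec()
E
python3 - <<'E'
from h import *
bot.move_l([.47,-.05,.30],speed=.4)
bot.reach([.42,.20,.30],down(np.radians(-8.6)))
im,P=cloud('wrist'); cv2.imwrite('pics/w4.png',im); np.save('w4.npy',P)
ha=np.radians(-8.6); 
for n,Q in (('wrist',P),('top',np.load('top.npy'))):
    m=(Q[...,2]>.090)&(Q[...,2]<.112)&(Q[...,0]>.42)&(Q[...,0]<.76)&(Q[...,1]>.03)&(Q[...,1]<.33)
    q=Q[m]; c=np.array([.61,.17]); X=np.array([np.cos(ha),np.sin(ha)]);Y=np.array([-X[1],X[0]])
    l=np.c_[(q[:,:2]-c)@X,(q[:,:2]-c)@Y,q[:,2]]
    hist=np.histogram(l[:,0],np.arange(-.17,.15,.008)); 
    print(n,[(round(e,3),int(k),) for k,e in zip(*hist)])
    b=l[(l[:,0]<-.11)]
    print('bar',np.percentile(b,[1,50,99],axis=0).round(4))
    pl=l[(l[:,0]>-.07)&(l[:,0]<.06)]; print('plate y',np.percentile(pl,[.5,50,99.5],axis=0).round(4))
for s in (1,-1):
    for q in (0,40,80):
        b,z,p,o=pose(np.array([.70,.16,.1]),ha,np.radians(q),np.radians(25),s); print(s,q,p.round(3),kin.ik(p,o))
print(readout.current_time())
E
```

```text
wrist [(np.float64(-0.17), 0), (np.float64(-0.162), 0), (np.float64(-0.154), 0), (np.float64(-0.146), 0), (np.float64(-0.138), 0), (np.float64(-0.13), 722), (np.float64(-0.122), 987), (np.float64(-0.114), 159), (np.float64(-0.106), 178), (np.float64(-0.098), 192), (np.float64(-0.09), 187), (np.float64(-0.082), 189), (np.float64(-0.074), 2059), (np.float64(-0.066), 2587), (np.float64(-0.058), 2674), (np.float64(-0.05), 2666), (np.float64(-0.042), 2728), (np.float64(-0.034), 2778), (np.float64(-0.026), 2852), (np.float64(-0.018), 2947), (np.float64(-0.01), 354), (np.float64(-0.002), 0), (np.float64(0.006), 0), (np.float64(0.014), 0), (np.float64(0.022), 0), (np.float64(0.03), 0), (np.float64(0.038), 0), (np.float64(0.046), 0), (np.float64(0.054), 0), (np.float64(0.062), 0), (np.float64(0.07), 0), (np.float64(0.078), 0), (np.float64(0.086), 0), (np.float64(0.094), 0), (np.float64(0.102), 0), (np.float64(0.11), 0), (np.float64(0.118), 0), (np.float64(0.126), 0), (np.float64(0.134), 0)]
bar [[-0.1271 -0.0619  0.0986]
 [-0.1205  0.0043  0.1043]
 [-0.1105  0.0662  0.1066]]
plate y [[-0.0694
[... 1158 characters left out ...]
.1115]]
plate y [[-0.0694 -0.1179  0.0936]
 [-0.0051  0.004   0.1037]
 [ 0.0593  0.1258  0.1116]]
1 0 [0.512 0.188 0.057] [ 0.24674939  0.61572527  2.05589329 -1.203128    0.17595261  1.56086632]
1 40 [0.561 0.181 0.192] [ 0.20533548  0.38127749  1.85530995 -0.30446853  0.51275833  0.59180089]
1 80 [0.684 0.162 0.264] [ 0.1293675   0.42661457  1.51836423 -0.16616033  0.78217789  0.37286227]
-1 0 [0.512 0.188 0.057] [ 0.24674939  0.61572527  2.05589329 -1.203128    0.17595261 -1.58072634]
-1 40 [0.561 0.181 0.192] [ 0.20533548  0.38127749  1.85530995 -0.30446853  0.51275833 -2.54979176]
-1 80 [0.684 0.162 0.264] [ 0.1293675   0.42661457  1.51836423 -0.16616033  0.78217789 -2.76873038]
30.6833
```

View pics/w4.png

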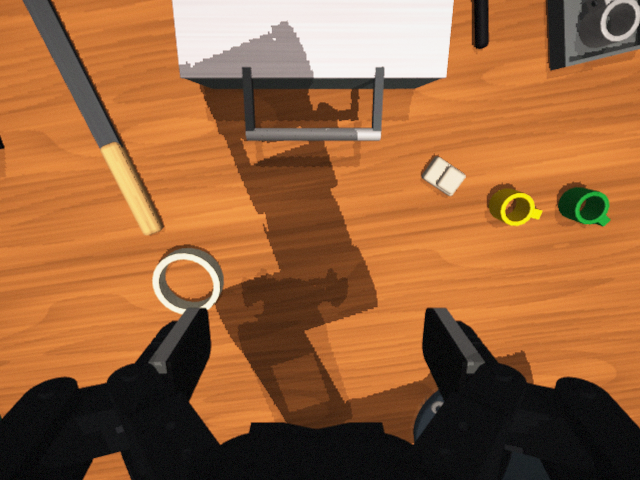

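The bar runs from (133,248) to (133,380) with about 44 mm clear to the hatch edge. Fingers opened straight down would reach the hatch edge, so I'll tilt the tool 18° and approach along its axis.

```bash
cat > hh.py <<'E'
from h import *
ha=np.radians(-8.6); H=np.array([.6984,.1592,.1]); t=np.radians(18)
def P_(q): 
    return pose(H,ha,np.radians(q),t,1)
def arc(q0,q1,speed,step=8):
    for q in np.linspace(q0,q1,int(np.ceil(abs(q1-q0)/step))+1)[1:]:
        b,z,p,o=P_(q); bot.move_l(list(p),speed=speed)
    print(q1,readout.current_tcp_pos(),np.round(readout.current_ft_force(),1),readout.current_width(),readout.current_grip_force(),readout.current_time())
E
python3 - <<'E'
from hh import *
b,z,p,o=P_(0)
bot.reach(list(p-.10*z),o); print(bot.move_l(list(p),speed=.08,max_force=8),readout.current_tcp_pos(),p)
print(np.round(readout.current_ft_force(),1)); bot.close(25)
print(readout.current_width(),readout.current_grip_force(),np.round(readout.current_ft_force(),1))
if .08<readout.current_width()<.25: arc(0,16,.06,4)
im,_=viewer.get_image('scene'); cv2.imwrite('pics/g3.png',cv2.resize(im[90:330,250:550],(750,600)))
E
```

```text
False [0.50525869 0.18854297 0.05578144] [0.50512166 0.1884306  0.05530034]
[-0.6 -0.4  0.2]
0.12650576101163802 25.146013498306274 [-2.   1.7  0.7]
16 [0.51143755 0.18734467 0.11287846] [-5.3  4.5 -0.6] 0.12557062825999799 24.569044411182404 35.525
```

View pics/g3.png

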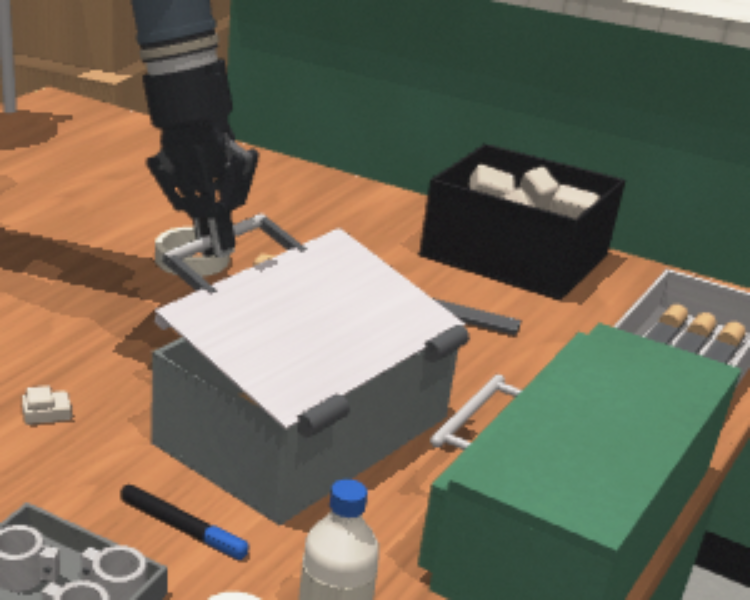

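The bar is pinched in the middle and the hatch follows the arm with only a few newtons. I'll raise it to 80° and check the angle there, then ease it back to 60°.

```bash
cat >> hh.py <<'E'
def angle():
    _,P=cloud('scene'); X=np.array([np.cos(ha),np.sin(ha)]);Y=np.array([-X[1],X[0]])
    d=P[...,:2]-H[:2]; lx=d@X; ly=d@Y; h=P[...,2]-.1
    rr=np.hypot(lx,h); m=(rr>.05)&(rr<.15)&(h>.015)&(abs(ly)<.115)
    return np.degrees(np.median(np.arctan2(h[m],-lx[m]))), m.sum()
E
python3 - <<'E'
from hh import *
arc(16,64,.10); print(angle())
arc(64,80,.06); print(angle(),angle())
E
```

```text
64 [0.62259139 0.17052001 0.2454044 ] [-4.3  0.3  6.7] 0.12470317887750716 26.542247235774994 38.225
(np.float64(67.28174813114089), np.int64(3604))
80 [0.67644464 0.16231201 0.26142083] [-0.4 -1.2  0.6] 0.12856061243206046 26.68425053358078 39.5583
(np.float64(82.73683863011222), np.int64(3274)) (np.float64(82.67025862533329), np.int64(3280))
```

```bash
python3 - <<'E'
from hh import *
bot.dwell(.3)
arc(80,59,.05,7); bot.dwell(.5); print(angle(),readout.current_width(),readout.current_grip_force())
im,_=viewer.get_image('scene'); cv2.imwrite('pics/end.png',im); print(readout.current_time())
E
```

```text
59 [0.60546976 0.17324275 0.23515521] [-2.  -3.3  2.1] 0.12771512501256288 26.59767061471939 41.9583
(np.float64(62.06684218809204), np.int64(3652)) 0.13134826192135227 26.64148360490799
42.5583
```

View pics/end.png

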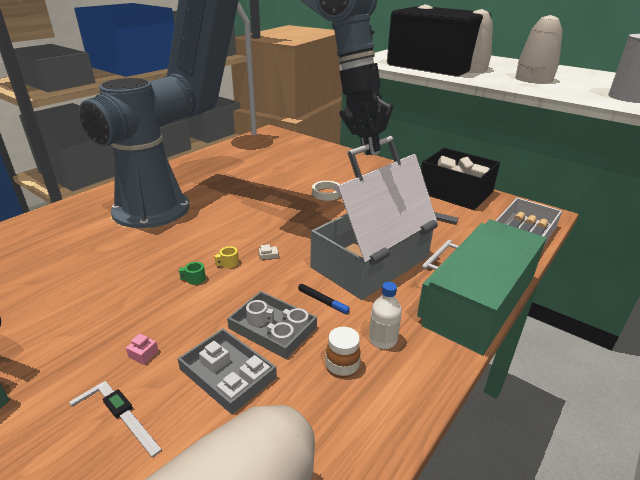

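The hatch stands at about 60–61° with the bar still pinched at (145,372). The collar and adapter are in their trays, and the bystanders are where they were. I'm handing the job in.

```bash
python3 -c "
from bench import bot
print(bot.finish_job())"
```

```text
the job is handed in; nothing more can be done
None
```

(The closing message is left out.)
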